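# Register a sample tube: hold it down in the bar-code reader

## Robot

A 6-joint arm with a two-finger parallel gripper is mounted at the origin on a cart in front of the work surface, level with it; the furniture and walls round the work are solid. World frame = base frame: x ahead of the robot, y to its left, z up, the work surface at z = 0. Lengths are in m, angles in degrees, forces in N, time in s.
With the tool pointing down it reaches from about 0.425 to 0.925 m from the base axis. Payload 12.5 kg.
Tool frame: the origin (TCP) lies at the very end of the fingers, on their centre line; the grasp point (between the pads) lies ctrl.hold_point_z behind it (ctrl.hold_point_z is the distance from the TCP to the grasp point, in m); z points along the fingers, y is the line along which they close (so a half turn about z gives the same grasp; the last joint's range is limited). The gripper opens to 85 mm and grips with 20 to 120 N. Pads are 22 mm wide; open, the fingers measure 114 mm over their backs; the gripper's body (76 mm by 85 mm) begins 54 mm behind the grasp point. The pads swing forward as they close: fully open they stand 13 mm farther back than shut.
Start: joints at [61.329, 28.126, 89.318, -0, 62.55, -6.05], TCP at [0.24, 0.577, 0.231] pointing down, gripper open.
Joint ranges: [-177.58, 177.58], [-47.91, 125.51], [2.72, 160], [-65.01, 245.01], [3.68, 167.84], [-153.87, 153.87]. Speed limits (degrees/s): [127.2, 127.2, 159.86, 180, 180, 180].

## Interface

Orientations are given as [roll, pitch, yaw] about the fixed x, y, z axes, in that order (R = Rz(yaw) Ry(pitch) Rx(roll)).
In Python, from workcell import sense, vision, ctrl gives the robot as it stands.
- The arm moves only by the tool play_rows, never from a script. Its argument "plan" is a list of rows, each a list of 7 numbers: the turn, a rotation vector about the tool's x, y, z in rad, then the shift along the tool's x, y, z in cm, then the closure, from -1 (fully open) to 1 (shut). A call has 1 to 10 rows; each row shifts and turns the commanded pose from where the row before left it, along the tool's axes as they then stand; what a row does not reach is not made up. A row lasts 1/8 s, in which the tool goes at most 62.5 mm and 10.7 degrees, less where a joint would pass 70% of its speed; a pose out of reach is approached as far as the arm can. A call is refused whole if a number of a shift passes 6.25 or a number of a turn 0.188, either way. A call with a gripper value outside its range is refused whole. The fingers move at their own pace and stop on an object; "grip_force" is the grip in N (left out, the last holds). Time passes only in rows, so rows that do not move let the fingers close. It gives the time, the measured TCP pose, the force, the opening and the grip force at its end, in the units of the state.
- sense(): the state, without advancing time (a new reading comes with each control period).
- vision.grab_frame(name): name is "scene" or "top" or "wrist"; returns (picture, depth): 400x640x3 uint8, blue, green, red; 400x640 float32, m along the optical axis (not along the pixel's ray), 0 where there is no reading.
- vision.get_calibration(name): a dict with "intrinsics" (3x3 intrinsics, pixels), "view" (4x4, takes a point from world to camera coordinates); the wrist camera has in their place "mount" (4x4, takes a point from camera to tool coordinates, whose origin is the TCP and whose axes are the flange's). Camera axes: x right, y down, z forward; pixel columns grow to the right and rows downward; lengths in m; the calibration is good to about 2 mm. A picture is of the moment at which its call begins: read the wrist's pose just before it. get_calibration takes no time and is no camera call.
- ctrl.close_job(): hands the job in; it is judged then, once.
The state is a dict: "t": time; "q": joint angles; "joint_velocities": joint speeds; "joint_efforts": joint torques, N m; "tcp_pos": TCP position; "ee_rot": TCP orientation; "force": force on the tool from outside, world axes, zero at the start; "torque": the same for the moment, N m; "finger_gap": opening from 0.0 (shut) to 1.0 (fully open); "finger_force": force on a finger pad.
Only numpy, scipy, OpenCV 4.12 (cv2) and the standard library are available. Lean on these libraries where they do the work, as an engineer would, in place of code of your own. Each camera call takes 0.05 s, during which the arm holds its last target. There are 200 camera calls.

## Task

Register the sample standing alone in the foam rack's near corner hole on the reader's side: take the tube by its cap, turn it so that its bar code squarely faces the window of the tube reader, and stand it in the reader's well. Press it straight down on the spring seat, about 9 mm, until the bar code is level with the window slit, and finish still gripping the cap and holding it there, because the reader only reads while the tube is held down. Keep the tube upright and leave the other tubes and the phone where they are.

Things in the scene. Friction and masses are not known exactly. Their poses are not given: they have to be found in the camera images.
- sample: the tube to register: clear, 22 mm thick, blue screw cap 26 mm thick (the top 24 mm), 124 mm tall in all, 17 to 30 g, upright in the rack's corner hole nearest the robot and the reader. Origin at the centre of its underside, z up. A white label 61 to 99 mm up has one bar code, whose middle, seen from above, lies 2.65 rad (152 degrees) counter-clockwise from the tube's x axis
- sample_code (a point): middle of the bar code on the sample's surface, 75.5 mm above its underside, 11 mm from its axis. Its x axis points straight out of the bar code. The bars are upright, 13 mm tall; the code spans about 0.3 of the way round
- rack: white foam rack 156 x 298 x 46 mm, fixed, with blue-capped tubes up to 134 mm above the desk. Origin: centre of its underside; y along its long side; hole pitch 28.5 mm. The sample's hole is at x -57, y +128 mm: 25 mm square, floor 10 mm above the desk. Nearest tubes: x -28, y +100 and x 0, y +128, so fingers fit best at the cap's (-x, -y) and (+x, +y) sides
- tube_x: another tube like the sample, in the sixth hole of the sample's row; leave it. Origin at the centre of its underside
- tube_y: another tube like the sample, in the eighth hole of the sample's row; leave it. Origin at the centre of its underside
- reader: desk tube reader, fixed to the desk: white foot 100 x 136 mm and 17 mm high; at its +y end a grey flared well, at its -y end a white reading head 84 x 50 mm, 118 mm high, whose window (black panel with a horizontal slit) looks along the reader's +y axis at the well. Origin under the middle of the foot, on the desk; z up
- well_mouth (a point): centre of the well's flared mouth, 66 mm above the desk, on the well's vertical axis (37 mm along +y from the reader's origin). The mouth is 35 mm wide and narrows within 12 mm of depth to a round bore of 25 mm, in which the spring seat lies 32 mm below the mouth when free
- slit (a point): middle of the window slit, on the head's face, 100.5 mm above the desk, 42 mm from the well's axis; axes as the reader's: y points out of the window to the well
- seat_top (a point): middle of the top of the spring seat inside the well: 34 mm above the desk when free, 25 mm when the sample's bar code is level with the slit
- seat (a joint): how far the spring seat is pressed down, in m: 0 free, 0.016 at its bottom stop. Spring: 2.5 N to begin to move, then 0.5 N per mm more (7 N at 9 mm); it carries the tube's weight without sinking
- phone_a: smartphone lying on the desk near the robot, 75 x 158 x 9 mm; leave it. Origin at the centre of its underside

How it is judged:
By the outcome, as a careful person would: the job done as asked, in the order asked, and still so for the second after the job is handed in, while the arm keeps its last pose, push and grip.
It also fails if it takes over 45 s, if anything falls off the work surface, if the arm or the gripper's body presses on something with over 40 N, if the wrist force passes 120 N, or if a joint passes its speed limit or range.

## Working session

There is one attempt and no reset: what is moved stays moved. The work goes in short steps, Python scripts to look and compute and a tool call to move; the robot and the scene stay as the last step left them, time stands still between calls to the robot, and variables do not carry over. Pictures are saved under pics/ and viewed, at most 10 in all, crops included, and the job is handed in when it is done.

Besides the shell and the picture viewer there is one more tool, called after ">>>" as name(argument=value, ...), one argument or row to a line, values as JSON. play_rows: Moves the arm, as the interface text tells. Its arguments: {"type":"object","properties":{"plan":{"type":"array"},"grip_force":{"type":"number"}},"required":["plan"]}

```bash
mkdir -p pics; cat > h.py <<'E'
import numpy as np, cv2
from workcell import sense, vision, ctrl
def cal(n):
    c=vision.get_calibration(n); return np.array(c["intrinsics"]),np.array(c["view"])
def ray(n,u,v,z):
    K,V=cal(n); d=np.linalg.inv(K)@[u,v,1]; R=V[:3,:3];t=V[:3,3]
    o=-R.T@t; d=R.T@d; return o+d*(z-o[2])/d[2]
def proj(n,p):
    K,V=cal(n); q=K@(V[:3,:3]@np.array(p)+V[:3,3]); return q[:2]/q[2]
E
python3 - <<'E'
from h import *
s=sense(); print(s, ctrl.hold_point_z)
for n in("scene","top"):
    p,d=vision.grab_frame(n); cv2.imwrite(f"pics/{n}0.png",p); np.save(f"{n}0.npy",d); print(n,cal(n), d.min(),d.max())
print(vision.get_calibration("wrist"))
E
```

```text
{'t': 0.0, 'q': array([ 6.13282929e+01,  2.81656148e+01,  8.93526036e+01,  5.67151263e-04,
        6.25520128e+01, -6.05168378e+00]), 'joint_velocities': array([-0.08500342, -0.01934045, -0.09672   ,  0.06337239, -0.01866877,
       -0.01091693]), 'joint_efforts': array([ 7.82912757e-04, -6.18449950e+01, -2.61591589e+01, -9.91280922e-05,
        4.08455642e-03, -6.48996138e-05]), 'tcp_pos': array([0.24025163, 0.57669982, 0.23069695]), 'ee_rot': array([-1.79930213e+02, -7.90434214e-03,  1.57379710e+02]), 'force': array([-1.48372759, -0.39778848,  0.28452294]), 'torque': array([-0.00901664,  0.00642335,  0.03111651]), 'finger_force': 0.0, 'finger_gap': 1.0000401069365035} 0.0187
scene (array([[450.68358412,   0.        , 318.76717875],
       [  0.        , 450.68358412, 199.18112963],
       [  0.        ,   0.        ,   1.        ]]), array([[ 0.75232506, -0.65876628, -0.00582994, -0.4377118 ],
       [-0.39059842, -0.43891051, -0.80919122,  0.26286336],
       [ 0.53050907,  0.611052  , -0.58751645,  0.75825155],
       [ 0.        ,  0.        ,  0.        ,  1.        ]])) 0.0 3.
[... 344 characters left out ...]
 [ 2.44141121e-02, -9.68253077e-04, -9.99701462e-01,
         9.09240920e-01],
       [ 0.00000000e+00,  0.00000000e+00,  0.00000000e+00,
         1.00000000e+00]])) 0.0 1.7068398
{'intrinsics': array([[354.2692121 ,   0.        , 319.34128492],
       [  0.        , 354.2692121 , 206.78761843],
       [  0.        ,   0.        ,   1.        ]]), 'mount': array([[ 6.23474833e-04, -9.53469986e-01, -3.01487309e-01,
         7.66608728e-02],
       [ 9.99999670e-01,  7.51231788e-04, -3.07815063e-04,
        -5.40741849e-04],
       [ 5.19979274e-04, -3.01487018e-01,  9.53470140e-01,
        -1.42693381e-01],
       [ 0.00000000e+00,  0.00000000e+00,  0.00000000e+00,
         1.00000000e+00]])}
```

View pics/scene0.png

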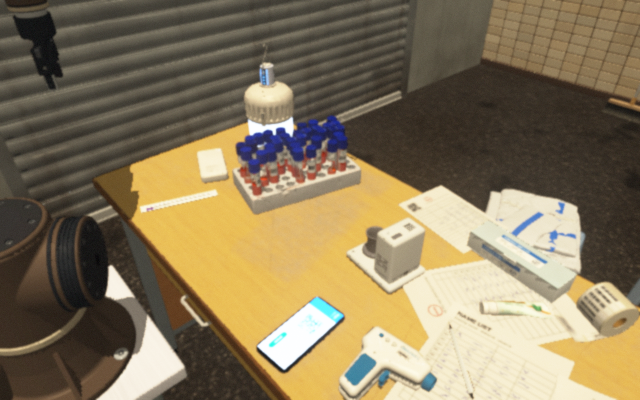

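View pics/top0.png

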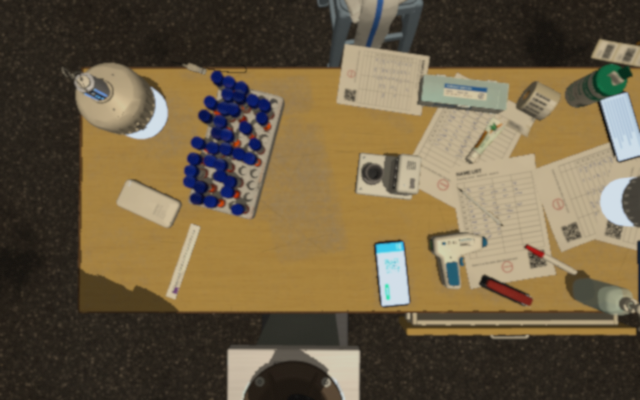

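The scene view shows the rack (240–360, 120–205) and the reader (350–425, 225–290). In the top view the sample's cap is near (238, 209), the well near (373, 172) and the head near (408, 172).

```bash
python3 - <<'E'
from h import *
p=cv2.imread("pics/top0.png"); q=cv2.imread("pics/scene0.png")
a=cv2.resize(p[140:225,180:290],None,fx=4,fy=4,interpolation=2); b=cv2.resize(p[140:210,345:435],None,fx=4,fy=4,interpolation=2)
c=np.zeros((600,800,3),np.uint8); c[:340,:440]=a; c[:280,440:800]=b
d=cv2.resize(q[120:210,230:365],None,fx=2.8,fy=2.8); c[345:345+d.shape[0],:d.shape[1]]=d
d=cv2.resize(q[210:295,340:430],None,fx=2.9,fy=2.9); c[345:345+d.shape[0],420:420+d.shape[1]]=d
cv2.imwrite("pics/crop1.png",c)
print(ray("top",238,209,.134),ray("top",373,172,.066))
D=np.load("top0.npy"); K,V=cal("top")
uv=np.mgrid[0:400,0:640]; X=np.stack([(uv[1]-K[0,2])/K[0,0]*D,(uv[0]-K[1,2])/K[1,1]*D,D],-1)
W=(X-V[:3,3])@V[:3,:3]; np.save("topW.npy",W)
for u,v in [(238,209),(373,172),(362,160),(408,172),(250,185),(300,200)]: print(u,v,W[v,u].round(4))
E
```

```text
[0.48867189 0.10931267 0.134     ] [ 0.57465283 -0.18089944  0.066     ]
238 209 [0.4887 0.109  0.1354]
373 172 [ 0.5777 -0.1851  0.0356]
362 160 [ 0.6079 -0.1609  0.0187]
408 172 [ 0.57   -0.2481  0.119 ]
250 185 [0.5465 0.1081 0.0107]
300 200 [ 0.5114 -0.0123  0.0012]
```

View pics/crop1.png

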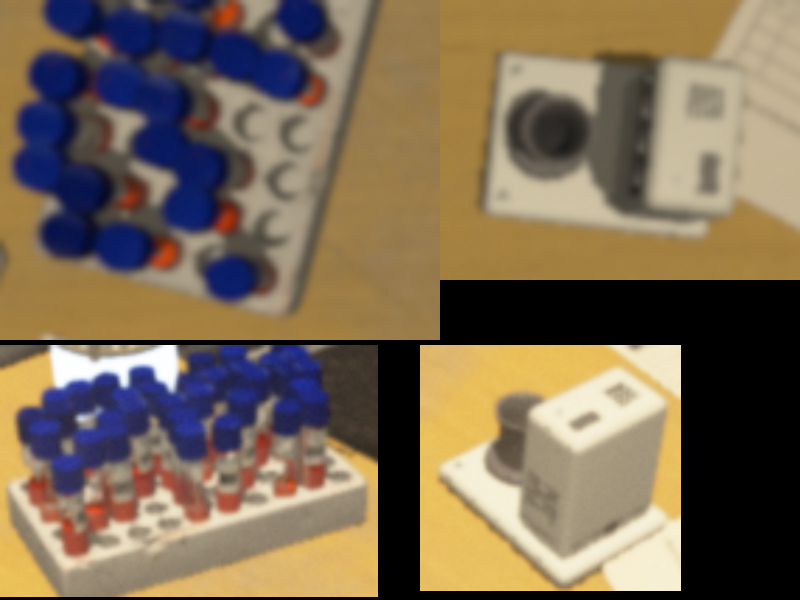

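The crop shows the sample's cap at top-view pixel (238, 209), with empty holes along its row. The well mouth is near (373, 172) and the head is to its right. Next I'll measure the yaws of the rack and reader, and the cap and mouth centres.

```bash
python3 - <<'E'
from h import *
W=np.load("topW.npy"); p=cv2.imread("pics/top0.png"); hsv=cv2.cvtColor(p,cv2.COLOR_BGR2HSV)
U,Vv=np.meshgrid(range(640),range(400))
def rect(m,n):
    pts=W[m][:,:2].astype(np.float32); r=cv2.minAreaRect(pts); print(n,m.sum(),r, W[m][:,2].mean()); return r
z=W[...,2]
def big(m):
    n,l,s,c=cv2.connectedComponentsWithStats(m.astype(np.uint8)); k=1+s[1:,4].argmax(); return l==k
box=lambda a,b,c,d:(U>=a)&(U<b)&(Vv>=c)&(Vv<d)
rect(big((abs(z-.118)<.006)&box(385,430,140,210)),"head")
rect((abs(z-.017)<.006)&box(345,430,140,210),"foot")
rect(big((abs(z-.046)<.008)&box(180,300,70,230)),"racktop")
rect((z>.012)&(z<.055)&box(180,300,70,230),"rack")
rim=(abs(z-.066)<.006)&box(350,392,150,200); rect(rim,"rim")
w=W[rim][:,:2]; (c,r)=cv2.minEnclosingCircle(w.astype(np.float32)); print("rim circ",c,r)
blue=(hsv[...,0]>105)&(hsv[...,0]<130)&(hsv[...,1]>150)&box(226,252,198,222); m=big(blue)
print("cap", U[m].mean(),Vv[m].mean(),m.sum(), W[m&(z>.128)][:,:3].mean(0), cv2.minEnclosingCircle(W[m&(z>.128)][:,:2].astype(np.float32)))
# all caps
m=(hsv[...,0]>105)&(hsv[...,0]<130)&(hsv[...,1]>150)&(z>.128)&(z<.14)&box(180,300,60,230)
n,l,s,c=cv2.connectedComponentsWithStats(m.astype(np.uint8))
for i in range(1,n):
    if s[i,4]>15: print(s[i,4],W[l==i].mean(0).round(4))
K,V=cal("scene"); print(-V[:3,:3].T@V[:3,3], proj("scene",(.489,.109,.134)),proj("scene",(.489,.109,.085)))
E
```

```text
head 864 ((0.5674733519554138, -0.2502467632293701), (0.05054030567407608, 0.08297716081142426), 83.3216552734375) 0.11742848205570194
foot 1099 ((0.5711930394172668, -0.2174530029296875), (0.1344713419675827, 0.0998825952410698), 83.91859436035156) 0.01684007907073951
racktop 2241 ((0.6263288855552673, 0.13493166863918304), (0.15243689715862274, 0.29618483781814575), 75.86466217041016) 0.04687797172217089
rack 3265 ((0.6232194900512695, 0.15098096430301666), (0.18295599520206451, 0.31047698855400085), 75.69475555419922) 0.04225555210676087
rim 138 ((0.559820294380188, -0.19083155691623688), (0.07242834568023682, 0.04102468118071556), 23.790664672851562) 0.0648917691685317
rim circ (0.5617367029190063, -0.1965286284685135) 0.03806953504681587
cap 237.3956043956044 208.8901098901099 91 [0.48882664 0.11118918 0.13353692] ((0.48877304792404175, 0.11188153922557831), 0.011672484688460827)
526 [0.7423 0.1278 0.1353]
320 [0.702  0.0677 0.1352]
313 [0.7025 0.1438 0.1362]
88 [0.6829 0.1811 0.1346]
304 [0.6554 0.1467 0.1345]
84 [0.6586 0.0957 0.1376]
98 [0.6265 0.1955 0.1349]
84 [0.6253 0.0762 0.1339]
435 [0.6075 0.1256 0.1347]
518 [0.5511 0.2009 0.1351]
519 [0.5595 0.1448 0.1355]
113 [0.5047 0.1667 0.1358]
87 [0.4888 0.1112 0.1335]
[ 0.02971624 -0.63630741  0.65564015] [254.93873136 161.34786074] [256.83971695 179.67741884]
```

```bash
cat >> h.py <<'E'
from scipy.spatial.transform import Rotation as Ro
def go(pos,yaw):
    "total tool-frame shift (cm) at present orientation, then total turn (rad) about tool axes to point down at yaw"
    s=sense(); R=Ro.from_euler("xyz",s["ee_rot"],degrees=True); T=Ro.from_euler("xyz",[180,0,yaw],degrees=True)
    print("shift cm",(R.inv().apply(np.array(pos)-s["tcp_pos"])*100).round(2),"turn",(R.inv()*T).as_rotvec().round(4), "after turn shift",(T.inv().apply(np.array(pos)-s["tcp_pos"])*100).round(2))
    print("t",s["t"],"pos",s["tcp_pos"].round(4),s["ee_rot"].round(2),"F",s["force"].round(2),"gap",s["finger_gap"],"q",s["q"].round(1))
E
python3 -c "
from h import *
go((.429,.075,.16),-149.1)"
```

```text
shift cm [-36.72 -39.05   7.11] turn [-9.000e-04 -6.000e-04 -9.341e-01] after turn shift [  9.57 -52.75   7.08]
t 0.1 pos [0.2403 0.5768 0.2308] [-1.7994e+02 -1.0000e-02  1.5738e+02] F [-0.13  0.6   0.45] gap 1.0029561290489077 q [61.3 28.2 89.3 -0.  62.5 -6.1]
```

>>> play_rows(
  plan=[
    [0,0,0,-3.7,-3.9,0.7,-1],
    [0,0,0,-3.7,-3.9,0.7,-1],
    [0,0,0,-3.7,-3.9,0.7,-1],
    [0,0,0,-3.7,-3.9,0.7,-1],
    [0,0,0,-3.7,-3.9,0.7,-1],
    [0,0,0,-3.7,-3.9,0.7,-1],
    [0,0,0,-3.7,-3.9,0.7,-1],
    [0,0,0,-3.7,-3.9,0.7,-1],
    [0,0,0,-3.7,-3.9,0.7,-1],
    [0,0,0,-3.7,-3.9,0.7,-1],
  ],
)

```text
t: 1.35
tcp_pos: [0.4323, 0.0729, 0.1611]
ee_rot: [180.0, 0.0, 157.4]
force: [1.2, 0.0, -0.3]
finger_gap: 1.0
finger_force: 0.0
```

>>> play_rows(
  plan=[
    [0,0,-0.156,0,0,0,-1],
    [0,0,-0.156,0,0,0,-1],
    [0,0,-0.156,0,0,0,-1],
    [0,0,-0.156,0,0,0,-1],
    [0,0,-0.155,0,0,0,-1],
    [0,0,-0.155,0,0,0,-1],
    [0,0,0,0,0,0,-1],
  ],
)

```text
t: 2.22
tcp_pos: [0.4318, 0.0746, 0.1612]
ee_rot: [180.0, -0.0, -149.2]
force: [-0.5, 0.0, 0.2]
finger_gap: 1.002
finger_force: 0.0
```

```bash
cat >> h.py <<'E'
def wshot(name):
    s=sense(); p,d=vision.grab_frame("wrist"); cv2.imwrite(f"pics/{name}.png",p); np.save(f"{name}.npy",d)
    M=np.array(vision.get_calibration("wrist")["mount"]); T=np.eye(4); T[:3,:3]=Ro.from_euler("xyz",s["ee_rot"],degrees=True).as_matrix(); T[:3,3]=s["tcp_pos"]
    C=T@M; np.save(f"{name}_C.npy",C); return p,d,C
KW=np.array(vision.get_calibration("wrist")["intrinsics"])
def wproj(C,P):
    q=KW@(C[:3,:3].T@(np.array(P)-C[:3,3])); return q[:2]/q[2]
def wray(C,u,v,z):
    d=C[:3,:3]@np.linalg.inv(KW)@[u,v,1]; o=C[:3,3]; return o+d*(z-o[2])/d[2]
E
python3 - <<'E'
from h import *
go((.429,.075,.16),-149.1)
p,d,C=wshot("w1")
for z in(.134,.1,.0855,.07): print(wproj(C,(.4888,.1115,z)))
c=wproj(C,(.4888,.1115,.1)).astype(int)
y0=max(0,min(c[1]-75,250)); x0=c[0]-100; print(x0,y0)
cv2.imwrite("pics/w1c.png",cv2.resize(p[y0:y0+150,x0:x0+200],None,fx=4,fy=4,interpolation=2))
E
```

```text
shift cm [0.22 0.18 0.12] turn [ 0.0002 -0.0002 -0.0012] after turn shift [0.22 0.18 0.12]
t 2.225 pos [0.4318 0.0746 0.1612] [ 1.7999e+02 -1.0000e-02 -1.4917e+02] F [-0.5   0.02  0.18] gap 1.002237193481221 q [   1.2   19.   119.1    0.    41.8 -119.7]
[324.65603603 357.05650322]
[323.94208173 321.37127549]
[323.69350828 308.94695052]
[323.45629808 297.09058917]
223 246
```

View pics/w1c.png

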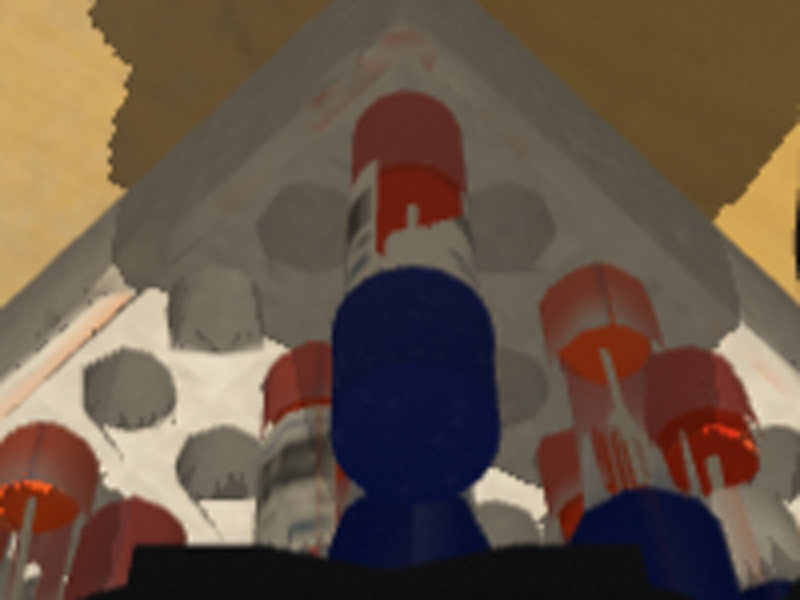

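The wrist view shows the sample in the centre of the crop. Its label starts at the tube's left limb, with dark code marks at about (357, 215), so the code faces roughly −59° in the world frame. I'll look from that side.

```bash
python3 -c "
from h import *
go((.566,.020,.17),-50)"
```

```text
shift cm [ -8.75 -11.55  -0.88] turn [ 3.0000e-04  1.0000e-04 -1.7331e+00] after turn shift [12.81 -6.76 -0.88]
t 2.275 pos [0.4318 0.0746 0.1612] [ 1.7999e+02 -1.0000e-02 -1.4930e+02] F [ 0.01 -0.25 -0.75] gap 0.9963902583964402 q [   1.2   19.   119.1    0.    41.8 -119.6]
```

>>> play_rows(
  plan=[
    [0,0,0,0,0,-0.9,-1],
    [0,0,0.18,-2.9,-3.85,0,-1],
    [0,0,0.18,-2.2,-4.3,0,-1],
    [0,0,0.18,-1.4,-4.6,0,-1],
    [0,0,0.182,0,0,0,-1],
    [0,0,0.182,0,0,0,-1],
    [0,0,0.182,0,0,0,-1],
    [0,0,0.182,0,0,0,-1],
    [0,0,0.182,0,0,0,-1],
    [0,0,0.182,0,0,0,-1],
  ],
)

```text
t: 3.52
tcp_pos: [0.5343, -0.0188, 0.1709]
ee_rot: [180.0, 0.0, 116.9]
force: [0.4, -0.6, 0.3]
finger_gap: 1.003
finger_force: 0.0
```

>>> play_rows(
  plan=[
    [0,0,0.182,0,0,0,-1],
    [0,0,0.182,0,0,0,-1],
    [0,0,0.182,0,0,0,-1],
    [0,0,0.182,0,0,0,-1],
    [0,0,0.182,0,0,0,-1],
    [0,0,0.182,0,0,0,-1],
    [0,0,0.182,0,0,0,-1],
    [0,0,0.182,0,0,0,-1],
    [0,0,0.182,0,0,0,-1],
    [0,0,0.182,0,0,0,-1],
  ],
)

```text
t: 4.78
tcp_pos: [0.5343, -0.0188, 0.1709]
ee_rot: [180.0, -0.0, 12.6]
force: [-0.9, 0.0, -0.7]
finger_gap: 0.999
finger_force: 0.0
```

```bash
python3 -c "
from h import *
go((.566,.020,.17),-50)"
```

```text
shift cm [ 3.94 -3.09  0.09] turn [-2.0000e-04 -4.0000e-04  1.0934e+00] after turn shift [-0.94 -4.92  0.09]
t 4.775 pos [ 0.5343 -0.0188  0.1709] [ 1.7999e+02 -2.0000e-02  1.2650e+01] F [-0.92  0.   -0.65] gap 0.9989001033755776 q [ -9.1  25.1 105.9   0.   49.   68.3]
```

>>> play_rows(
  plan=[
    [0,0,0,3.9,-3.1,0,-1],
    [0,0,0.182,0,0,0,-1],
    [0,0,0.182,0,0,0,-1],
    [0,0,0.182,0,0,0,-1],
    [0,0,0.182,0,0,0,-1],
    [0,0,0.182,0,0,0,-1],
    [0,0,0.182,0,0,0,-1],
    [0,0,0,0,0,0,-1],
  ],
)

```text
t: 5.78
tcp_pos: [0.5653, 0.0203, 0.1708]
ee_rot: [-180.0, -0.0, -49.5]
force: [0.6, -0.2, -0.1]
finger_gap: 0.999
finger_force: 0.0
```

```bash
python3 - <<'E'
from h import *
go((.566,.020,.17),-50)
p,d,C=wshot("w2")
for z in(.134,.1,.0855,.07): print(wproj(C,(.4888,.1115,z)))
c=wproj(C,(.4888,.1115,.1)).astype(int)
y0=max(0,min(c[1]-75,250)); x0=c[0]-60; print(x0,y0)
cv2.imwrite("pics/w2c.png",cv2.resize(p[y0+20:y0+120,x0:x0+120],None,fx=6,fy=6,interpolation=2))
E
```

```text
shift cm [ 0.07 -0.04  0.08] turn [-0.0003 -0.0002  0.0092] after turn shift [ 0.07 -0.04  0.08]
t 5.775 pos [0.5653 0.0203 0.1708] [-1.7998e+02 -1.0000e-02 -4.9470e+01] F [ 0.6  -0.22 -0.11] gap 0.998732840759922 q [ -4.6  27.3 101.7   0.   51.  134.8]
[316.8009934  412.27312226]
[317.10928951 373.12618474]
[317.21878267 359.22292166]
[317.3243347  345.82009669]
257 250
```

View pics/w2c.png

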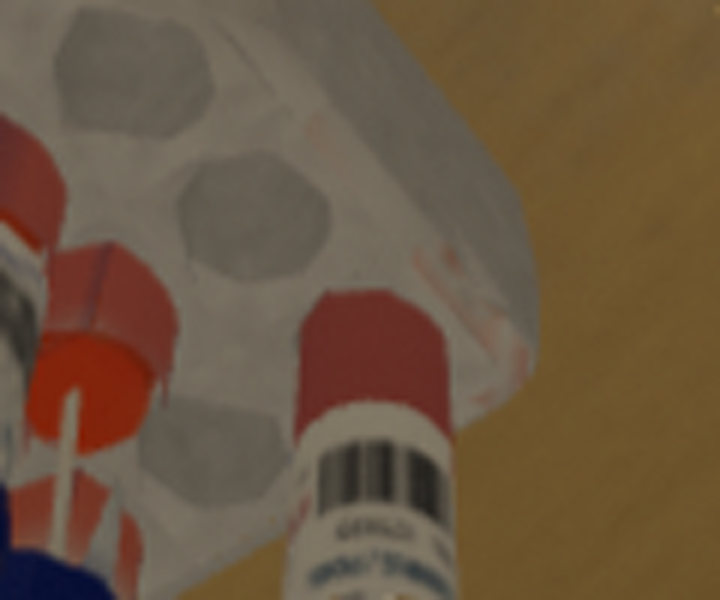

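The bar code is in plain view at crop x 318–445, y 440–520, and the tube's limbs are at about 294 and 454. I'll work out its bearing from the pixel profile.

```bash
python3 - <<'E'
from h import *
p=cv2.imread("pics/w2.png"); C=np.load("w2_C.npy")
for r in (342,346,348,350,352,354): print(r,cv2.cvtColor(p,cv2.COLOR_BGR2GRAY)[r,302:338].tolist())
print(p[344,300:338].tolist())
# ray-cylinder with axis x0,y0 ; test
def cyl(u,v,ax,r=.011):
    d=C[:3,:3]@np.linalg.inv(KW)@[u,v,1]; o=C[:3,3]; a=d[:2]; b=o[:2]-ax
    A=a@a;B=a@b;D=B*B-A*(b@b-r*r)
    if D<0: return None
    t=(-B-D**.5)/A; P=o+t*d; return np.degrees(np.arctan2(*(P[:2]-ax)[::-1])).round(1),P[2].round(4)
s=C[:3,0]
for sh in (0,.001,.0015,.002):
  ax=np.array([.4888,.1115])+sh*s[:2]
  print(sh,ax,[cyl(u,v,ax) for u,v in ((310.3,349.2),(330.7,351.7),(308,347),(330,350))],wproj(C,(*ax,.0855)))
print(s, C[:3,3])
E
```

```text
342 [91, 93, 108, 102, 74, 97, 116, 117, 118, 119, 118, 118, 120, 117, 114, 115, 115, 114, 112, 113, 117, 119, 120, 118, 117, 119, 117, 116, 103, 74, 77, 88, 87, 87, 85, 87]
346 [91, 90, 90, 96, 112, 115, 114, 112, 84, 69, 73, 67, 56, 44, 51, 71, 63, 60, 49, 38, 60, 83, 77, 52, 43, 49, 70, 103, 116, 113, 91, 85, 85, 85, 85, 85]
348 [90, 91, 104, 106, 110, 102, 105, 109, 71, 66, 72, 68, 55, 44, 51, 75, 64, 60, 47, 37, 59, 83, 79, 53, 38, 37, 37, 50, 85, 105, 91, 85, 85, 85, 85, 86]
350 [96, 105, 107, 108, 103, 101, 112, 106, 66, 67, 73, 68, 54, 43, 51, 73, 63, 61, 49, 38, 60, 84, 81, 56, 42, 41, 37, 48, 69, 84, 99, 85, 86, 86, 86, 86]
352 [106, 105, 106, 109, 109, 106, 104, 105, 70, 69, 73, 68, 54, 47, 55, 76, 66, 62, 53, 41, 63, 85, 81, 56, 40, 42, 37, 45, 68, 81, 97, 86, 87, 86, 86, 87]
354 [107, 106, 107, 107, 103, 87, 96, 103, 70, 75, 84, 92, 93, 99, 107, 112, 112, 111, 109, 106, 104, 105, 98, 75, 52, 41, 34, 45, 69, 80, 97, 86, 88, 87, 87, 88]
[[81, 92, 99], [79, 90, 97], [77, 88, 95], [79, 90, 96], [86, 98, 106], [90, 102, 113], [79, 93, 112], [98, 116, 124], [99, 117, 126], [10
[... 697 characters left out ...]
p.float64(0.085)), (np.float64(-109.5), np.float64(0.0836)), (np.float64(-0.6), np.float64(0.0803)), (np.float64(-104.4), np.float64(0.0827))] [318.49958996 359.22281901]
0.0015 [0.48766046 0.11052458] [(np.float64(-10.9), np.float64(0.0845)), (np.float64(-104.3), np.float64(0.0846)), (np.float64(3.8), np.float64(0.0795)), (np.float64(-99.8), np.float64(0.0835))] [319.13999324 359.22276768]
0.002 [0.48728061 0.11019944] [(np.float64(-7.3), np.float64(0.084)), (np.float64(-99.7), np.float64(0.0855)), (np.float64(8.8), np.float64(0.0786)), (np.float64(-95.7), np.float64(0.0842))] [319.78039626 359.22271635]
[-7.59695850e-01 -6.50278557e-01  1.12692240e-04] [ 0.61548122 -0.03900576  0.31347787]
```

```bash
python3 -c "
from h import *
go((.4883,.111,.17),30.9)"
```

```text
shift cm [-11.9   -0.09   0.07] turn [-1.0000e-04 -4.0000e-04 -1.3996e+00] after turn shift [ -1.94 -11.74   0.07]
t 5.825 pos [0.5653 0.0202 0.1707] [-1.7998e+02 -1.0000e-02 -4.9290e+01] F [0.32 0.17 0.46] gap 1.0019330115109586 q [ -4.6  27.3 101.7   0.   51.  134.6]
```

>>> play_rows(
  plan=[
    [0,0,0,-5.95,0,0,-1],
    [0,0,0,-5.95,-0.1,0,-1],
    [0,0,-0.175,0,0,0,-1],
    [0,0,-0.175,0,0,0,-1],
    [0,0,-0.175,0,0,0,-1],
    [0,0,-0.175,0,0,0,-1],
    [0,0,-0.175,0,0,0,-1],
    [0,0,-0.175,0,0,0,-1],
    [0,0,-0.175,0,0,0,-1],
    [0,0,-0.175,0,0,0,-1],
  ],
)

```text
t: 7.08
tcp_pos: [0.4887, 0.1113, 0.1706]
ee_rot: [180.0, -0.0, 31.3]
force: [-1.0, -0.5, 1.3]
finger_gap: 1.002
finger_force: 0.0
```

```bash
python3 -c "
from h import *
go((.4883,.111,.104),30.9)"
```

```text
shift cm [-0.05  0.01  6.66] turn [ 0.     -0.0003  0.0069] after turn shift [-0.05  0.01  6.66]
t 7.075 pos [0.4887 0.1113 0.1706] [ 1.80e+02 -2.00e-02  3.13e+01] F [-1.02 -0.53  1.29] gap 1.0019219076404808 q [  5.3  22.7 110.4   0.   46.9  64. ]
```

>>> play_rows(
  plan=[
    [0,0,0,0,0,2.2,-1],
    [0,0,0,0,0,2.2,-1],
    [0,0,0,0,0,2.2,-1],
    [0,0,0,0,0,0,1],
    [0,0,0,0,0,0,1],
    [0,0,0,0,0,0,1],
    [0,0,0,0,0,0,1],
    [0,0,0,0,0,0,1],
    [0,0,0,0,0,0,1],
    [0,0,0,0,0,0,1],
  ],
  grip_force=60,
)

```text
t: 8.32
tcp_pos: [0.4889, 0.1115, 0.1053]
ee_rot: [180.0, -0.1, 30.8]
force: [-1.0, 1.1, 4.7]
finger_gap: 0.284
finger_force: 58.4
```

>>> play_rows(
  plan=[
    [0,0,0,0,0,-1,1],
    [0,0,0,0,0,-2.5,1],
    [0,0,0,0,0,-2.5,1],
    [0,0,0,0,0,-2.5,1],
    [0,0,0,0,0,0,1],
    [0,0,0,0,0,0,1],
  ],
)

```text
t: 9.07
tcp_pos: [0.4883, 0.1113, 0.1891]
ee_rot: [-180.0, 0.0, 30.8]
force: [-0.6, 0.3, 0.4]
finger_gap: 0.285
finger_force: 58.9
```

```bash
python3 - <<'E'
from h import *
go((.575,-.182,.19),-8.5)
p,d,C=wshot("w3")
s=sense(); t=s["tcp_pos"]; print(s["finger_gap"])
R=Ro.from_euler("xyz",s["ee_rot"],degrees=True)
for k in(.0297,.0,-.0187): print(k, wproj(C,t+[0,0,k]), wproj(C,R.apply([0,0,.08])+t))
ps,_=vision.grab_frame("scene"); cv2.imwrite("pics/s3.png",ps)
c=proj("scene",t-[0,0,.03]).astype(int)
a=cv2.resize(p[200:400,220:420],None,fx=3,fy=3,interpolation=2)
b=cv2.resize(ps[c[1]-30:c[1]+30,c[0]-10:c[0]+10],None,fx=10,fy=10,interpolation=2)
cv2.imwrite("pics/c3.png",np.hstack([a,b]))
E
```

```text
shift cm [-7.55 29.63 -0.1 ] turn [-1.000e-04  1.000e-04  6.852e-01] after turn shift [12.91 27.72 -0.09]
t 9.075 pos [0.4883 0.1113 0.1891] [-1.7999e+02  1.0000e-02  3.0760e+01] F [-0.59  0.27  0.39] gap 0.2846576402534631 q [  5.3  21.2 109.3   0.   49.5  64.5]
0.28485091897026993
0.0297 [317.1585356  312.70051622] [318.02199767 216.10390486]
0.0 [317.52704804 274.01189963] [318.02199767 216.10390486]
-0.0187 [317.69872751 255.98797329] [318.02199767 216.10390486]
```

View pics/c3.png

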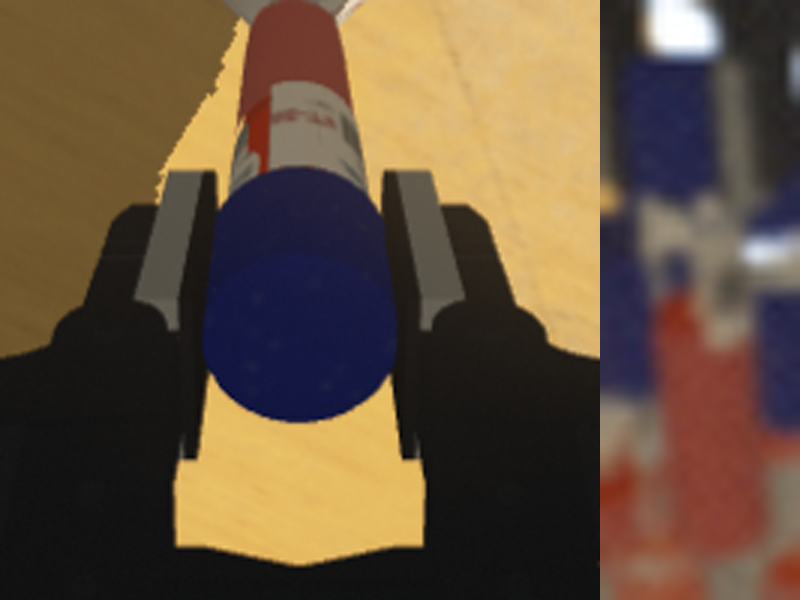

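The wrist view shows the cap held squarely between the pads and the tube upright. The edge of the code is on the right limb at about (345, 130) in the crop. I'll use that edge to check the bearing.

```bash
python3 - <<'E'
from h import *
p=cv2.imread("pics/w3.png"); C=np.load("w3_C.npy"); t=np.array([.4883,.1113,.1891])
g=cv2.cvtColor(p,cv2.COLOR_BGR2GRAY)
for r in (234,238,240,242,244,246,248): print(r,g[r,294:346].tolist())
w2=p[255:,:]; print([ (r,p[r,296:345:4].tolist()) for r in (226,)])
def cyl(u,v,ax,r=.011):
    d=C[:3,:3]@np.linalg.inv(KW)@[u,v,1]; o=C[:3,3]; a=d[:2]; b=o[:2]-ax
    A=a@a;B=a@b;D=B*B-A*(b@b-r*r)
    if D<0: return None
    tt=(-B-D**.5)/A; P=o+tt*d; return np.degrees(np.arctan2(*(P[:2]-ax)[::-1])).round(1),(P[2]-t[2]).round(4)
s=C[:3,0]
for sh in (-.001,0,.001):
  ax=t[:2]+sh*s[:2]
  print(sh,wproj(C,(*ax,t[2]-.02)),[ (u,v,cyl(u,v,ax)) for u in (332,334,336) for v in (238,243)])
E
```

```text
234 [190, 191, 191, 191, 186, 148, 69, 69, 70, 70, 69, 64, 59, 58, 58, 66, 100, 123, 126, 126, 126, 126, 127, 127, 127, 127, 126, 125, 122, 118, 117, 112, 100, 107, 113, 119, 124, 127, 125, 126, 121, 89, 85, 144, 195, 195, 193, 192, 192, 192, 192, 192]
238 [191, 192, 191, 191, 182, 92, 75, 87, 60, 57, 57, 59, 61, 63, 64, 67, 85, 96, 90, 91, 94, 94, 89, 94, 103, 111, 116, 114, 112, 109, 102, 101, 120, 122, 116, 117, 120, 123, 121, 106, 101, 115, 124, 127, 173, 191, 191, 191, 191, 193, 193, 193]
240 [190, 190, 192, 191, 181, 96, 145, 96, 58, 59, 61, 62, 63, 63, 64, 69, 88, 93, 93, 103, 110, 109, 106, 108, 115, 121, 126, 123, 116, 109, 98, 90, 92, 103, 101, 93, 92, 110, 121, 108, 85, 84, 103, 119, 145, 190, 189, 189, 189, 190, 191, 191]
242 [188, 190, 190, 189, 168, 159, 167, 86, 75, 60, 62, 63, 62, 63, 63, 74, 112, 124, 125, 125, 126, 126, 125, 126, 126, 127, 127, 127, 126, 126, 126, 124, 119, 121, 117, 114, 106, 105, 116, 116, 89, 75, 85, 91, 119, 164, 193, 191, 190, 189, 188, 187]
244 [190, 189, 189, 185, 161, 167, 86, 76, 77, 62, 63, 62, 62, 63, 63, 76, 116, 126, 126, 125, 125, 127,
[... 1188 characters left out ...]
.72100364 254.98081342] [(332, 238, (np.float64(-9.9), np.float64(-0.0221))), (332, 243, (np.float64(-8.3), np.float64(-0.0154))), (334, 238, (np.float64(-18.1), np.float64(-0.0248))), (334, 243, (np.float64(-15.9), np.float64(-0.0177))), (336, 238, (np.float64(-29.2), np.float64(-0.0289))), (336, 243, (np.float64(-25.6), np.float64(-0.021)))]
0.001 [319.70805886 254.98056936] [(332, 238, (np.float64(-2.8), np.float64(-0.0201))), (332, 243, (np.float64(-1.4), np.float64(-0.0136))), (334, 238, (np.float64(-9.9), np.float64(-0.0221))), (334, 243, (np.float64(-8.0), np.float64(-0.0153))), (336, 238, (np.float64(-18.3), np.float64(-0.0249))), (336, 243, (np.float64(-15.7), np.float64(-0.0176)))]
```

>>> play_rows(
  plan=[
    [0,0,0,-1.26,4.94,0,1],
    [0,0,0,-1.26,4.94,0,1],
    [0,0,0,-1.26,4.94,0,1],
    [0,0,0,-1.26,4.94,0,1],
    [0,0,0,-1.26,4.94,0,1],
    [0,0,0,-1.26,4.94,0,1],
  ],
)

```text
t: 9.93
tcp_pos: [0.5753, -0.1837, 0.1883]
ee_rot: [-179.9, 0.0, 30.8]
force: [0.7, 1.0, -0.8]
finger_gap: 0.286
finger_force: 58.9
```

>>> play_rows(
  plan=[
    [0,0,0.168,0,0,0,1],
    [0,0,0.168,0,0,0,1],
    [0,0,0.168,0,0,0,1],
    [0,0,0.168,0,0,0,1],
    [0,0,0.168,0,0,0,1],
    [0,0,0.168,0,0,0,1],
    [0,0,0.168,0,0,0,1],
    [0,0,0.168,0,0,0,1],
    [0,0,0,0,0,0,1],
    [0,0,0,0,0,0,1],
  ],
)

```text
t: 11.18
tcp_pos: [0.5751, -0.182, 0.1888]
ee_rot: [180.0, 0.0, -46.0]
force: [-0.7, -0.6, 0.4]
finger_gap: 0.286
finger_force: 59.0
```

```bash
python3 - <<'E'
from h import *
go((.575,-.182,.19),-2.6)
s=sense();t=s["tcp_pos"]
p,d,C=wshot("w4"); ps,ds=vision.grab_frame("scene"); cv2.imwrite("pics/s4.png",ps)
c=proj("scene",t-[0,0,.02]).round().astype(int); print(c,proj("scene",t-[0,0,.0198]),proj("scene",t-[0,0,.045]), proj("scene",t+[0,0,.01]))
a=cv2.resize(p[120:320,240:400],None,fx=3,fy=3,interpolation=2)
b=cv2.resize(ps[c[1]-25:c[1]+35,c[0]-16:c[0]+16],None,fx=10,fy=10,interpolation=2)
cv2.imwrite("pics/c4.png",np.hstack([a,b]))
g=cv2.cvtColor(ps,cv2.COLOR_BGR2GRAY)
for r in range(c[1]-6,c[1]+12): print(r,g[r,c[0]-14:c[0]+15].tolist())
E
```

```text
shift cm [-0.01  0.01 -0.12] turn [-1.000e-04  9.000e-04 -7.581e-01] after turn shift [-0.01 -0.   -0.12]
t 11.175 pos [ 0.5751 -0.182   0.1888] [ 1.7999e+02  5.0000e-02 -4.6040e+01] F [-0.66 -0.6   0.39] gap 0.2863679920793166 q [-23.8  28.9  95.2   0.   55.9 112.2]
[379 189] [378.94503277 189.34381689] [377.99450785 200.10339842] [380.11254602 176.12800967]
183 [188, 188, 188, 186, 186, 188, 189, 182, 156, 125, 97, 74, 54, 45, 44, 44, 43, 45, 52, 73, 109, 154, 183, 188, 193, 194, 192, 194, 193]
184 [186, 186, 185, 186, 189, 189, 187, 185, 162, 127, 106, 87, 74, 64, 61, 59, 59, 59, 62, 80, 118, 163, 188, 191, 193, 191, 193, 191, 192]
185 [187, 188, 183, 188, 186, 186, 187, 186, 167, 137, 114, 102, 95, 91, 86, 88, 86, 84, 89, 102, 135, 173, 187, 192, 194, 193, 192, 194, 193]
186 [186, 185, 185, 185, 188, 188, 188, 186, 170, 144, 125, 120, 115, 115, 111, 112, 114, 112, 116, 126, 159, 185, 192, 191, 191, 194, 195, 194, 194]
187 [189, 187, 186, 187, 185, 184, 185, 182, 166, 143, 130, 134, 131, 126, 126, 127, 132, 131, 132, 145, 174, 189, 191, 193, 194, 194, 195, 196, 194]
188 [187, 189,
[... 1190 characters left out ...]
, 179, 140, 129, 136, 140, 136, 140, 138, 138, 139, 140, 143, 156, 179, 191, 191, 192, 191, 193, 192, 193, 195, 194]
197 [195, 194, 195, 193, 193, 192, 177, 133, 112, 124, 135, 138, 143, 145, 144, 145, 139, 138, 153, 181, 190, 193, 192, 194, 192, 192, 193, 196, 196]
198 [193, 194, 194, 195, 195, 189, 170, 125, 99, 103, 112, 127, 132, 133, 134, 130, 122, 120, 146, 179, 192, 194, 195, 193, 193, 193, 193, 193, 194]
199 [192, 195, 194, 195, 195, 189, 169, 122, 88, 86, 91, 99, 101, 106, 101, 99, 95, 103, 145, 181, 193, 193, 195, 193, 195, 194, 193, 193, 194]
200 [192, 193, 194, 194, 193, 189, 169, 121, 93, 85, 84, 87, 87, 87, 90, 86, 87, 104, 149, 182, 192, 193, 196, 194, 196, 194, 195, 195, 195]
```

View pics/c4.png

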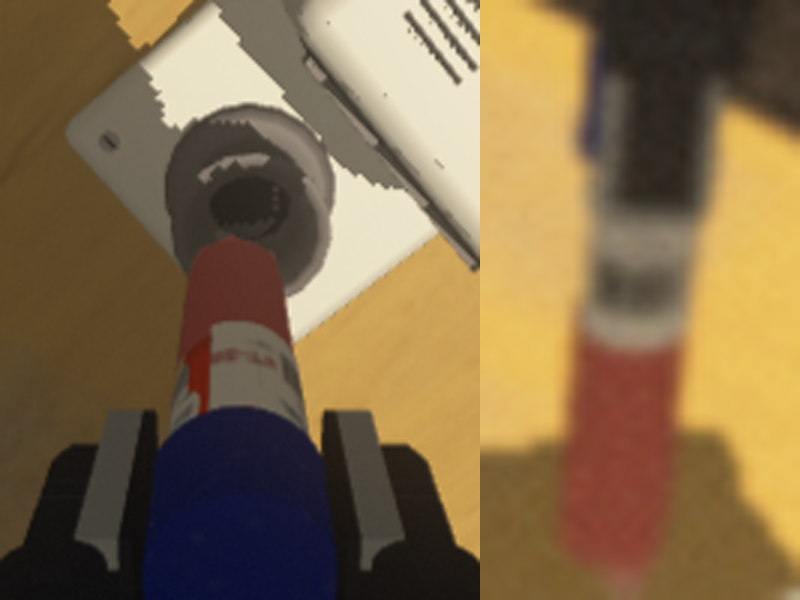

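The wrist crop shows the well mouth at about (250, 185) just beyond the tube's lower end. In the scene crop the bar code is centred on the tube, so it faces that camera (−140°) and the bearing is confirmed. Now I'll check the well centre using the wrist depth.

```bash
python3 - <<'E'
from h import *
from scipy.optimize import least_squares
D=np.load("w4.npy"); C=np.load("w4_C.npy")
v,u=np.mgrid[0:400,0:640]; X=np.stack([(u-KW[0,2])/KW[0,0]*D,(v-KW[1,2])/KW[1,1]*D,D],-1); W=X@C[:3,:3].T+C[:3,3]
m=(D>0)&(abs(W[...,0]-.575)<.05)&(abs(W[...,1]+.182)<.035)&(v<225)
for lo,hi in((.05,.056),(.056,.06),(.06,.064),(.064,.068),(.068,.072)):
    k=m&(W[...,2]>lo)&(W[...,2]<hi); w=W[k][:,:2]
    print(lo,k.sum(),w.min(0).round(4) if len(w) else "",w.max(0).round(4) if len(w) else "")
k=m&(W[...,2]>.0635)&(W[...,2]<.069); w=W[k][:,:2]
f=least_squares(lambda q:np.hypot(*(w-q[:2]).T)-q[2],[.575,-.182,.019],loss="soft_l1",f_scale=.001); print("mouth",f.x,np.std(f.fun),len(w))
f0=m&(abs(W[...,2]-.017)<.004); print("foot z",W[f0][:,2].mean())
hm=(D>0)&(abs(W[...,2]-.118)<.004)&(W[...,1]<-.2); print("head pts",hm.sum(),W[hm].mean(0), W[hm][:,2].mean())
h=W[hm][:,:2]; e=cv2.minAreaRect(h.astype(np.float32)); print(e)
E
```

```text
0.05 75 [ 0.5605 -0.1992] [ 0.5862 -0.1732]
0.056 166 [ 0.558  -0.2009] [ 0.5885 -0.1725]
0.06 182 [ 0.5566 -0.2042] [ 0.5903 -0.1706]
0.064 595 [ 0.5531 -0.2066] [ 0.5945 -0.1657]
0.068 0  
mouth [ 0.57396011 -0.1860628   0.01870263] 0.0012801328872011077 619
foot z 0.016887179176522518
head pts 10232 [ 0.56935023 -0.25285087  0.11768384] 0.11768384264884518
((0.5671659111976624, -0.25240951776504517), (0.04813428223133087, 0.08142228424549103), 83.8871078491211)
```

>>> play_rows(
  plan=[
    [0,0,-0.153,0,0,0,1],
    [0,0,-0.153,0,0,0,1],
    [0,0,-0.153,0,0,0,1],
    [0,0,-0.153,0,0,0,1],
    [0,0,-0.153,0,0,0,1],
    [0,0,0,0,0,0,1],
    [0,0,0,0,0,0,1],
  ],
)

```text
t: 12.15
tcp_pos: [0.5752, -0.182, 0.1892]
ee_rot: [-180.0, 0.0, -2.6]
force: [0.3, -0.7, -0.5]
finger_gap: 0.286
finger_force: 59.0
```

```bash
python3 -c "
from h import *
go((.5745,-.1855,.155),-2.2)"
```

```text
shift cm [-0.06  0.35  3.42] turn [-0.0001  0.     -0.0064] after turn shift [-0.06  0.35  3.42]
t 12.15 pos [ 0.5752 -0.182   0.1892] [-179.99    0.     -2.57] F [ 0.3  -0.7  -0.51] gap 0.2858279886339772 q [-23.8  28.9  95.2   0.   55.9  68.7]
```

>>> play_rows(
  plan=[
    [0,0,-0.006,-0.06,0.35,0,1],
    [0,0,0,0,0,0,1],
    [0,0,0,0,0,0,1],
  ],
)

```text
t: 12.52
tcp_pos: [0.5745, -0.1856, 0.1893]
ee_rot: [-180.0, -0.0, -2.1]
force: [0.2, -0.2, -1.1]
finger_gap: 0.286
finger_force: 59.0
```

```bash
python3 - <<'E'
from h import *
from scipy.optimize import least_squares
go((.5745,-.1855,.155),-2.2)
p,D,C=wshot("w5")
v,u=np.mgrid[0:400,0:640]; X=np.stack([(u-KW[0,2])/KW[0,0]*D,(v-KW[1,2])/KW[1,1]*D,D],-1); W=X@C[:3,:3].T+C[:3,3]
m=(D>0)&(abs(W[...,0]-.575)<.05)&(abs(W[...,1]+.185)<.03)
for lo,hi in((.0635,.069),(.056,.0625)):
    k=m&(W[...,2]>lo)&(W[...,2]<hi); w=W[k][:,:2]
    f=least_squares(lambda q:np.hypot(*(w-q[:2]).T)-q[2],[.575,-.184,.019],loss="soft_l1",f_scale=.001); print("mouth",f.x,np.std(f.fun),len(w))
k=(D>0)&(abs(W[...,2]-.118)<.004)&(W[...,1]<-.2); print(k.sum(),cv2.minAreaRect(W[k][:,:2].astype(np.float32)))
# tube axis seen by wrist: red body
for z0,z1 in((.1,.125),(.125,.15)):
    k=(D>0)&(W[...,2]>z0)&(W[...,2]<z1)&(np.hypot(W[...,0]-.5745,W[...,1]+.1855)<.02); w=W[k][:,:2]
    f=least_squares(lambda q:np.hypot(*(w-q).T)-.011,[.5745,-.1855],loss="soft_l1",f_scale=.001); print("tube",f.x,len(w))
E
```

```text
shift cm [ 0.   -0.01  3.43] turn [-0.0001 -0.0001  0.0017] after turn shift [ 0.   -0.01  3.43]
t 12.525 pos [ 0.5745 -0.1856  0.1893] [-180.    -0.    -2.1] F [ 0.18 -0.22 -1.12] gap 0.28587475685198593 q [-24.2  28.9  95.1   0.   55.9  67.9]
mouth [ 0.5741936  -0.18581598  0.01873203] 0.0012550088399975697 603
mouth [ 0.57389262 -0.18579369  0.01459239] 0.0008849522746518945 255
8363 ((0.5675348043441772, -0.251883327960968), (0.04766487702727318, 0.08169396966695786), 84.2340087890625)
tube [ 0.57362919 -0.18546861] 321
tube [ 0.57376631 -0.18572256] 482
```

>>> play_rows(
  plan=[
    [0,0,0,0,0,1.2,1],
    [0,0,0,0,0,1.1,1],
    [0,0,0,0,0,1.1,1],
    [0,0,0,0,0,0,1],
  ],
)

```text
t: 13.08
tcp_pos: [0.5741, -0.1853, 0.154]
ee_rot: [-179.9, 0.1, -2.1]
force: [0.7, 0.5, -0.4]
finger_gap: 0.288
finger_force: 59.0
```

>>> play_rows(
  plan=[
    [0,0,0,0,0,0.5,1],
    [0,0,0,0,0,0.5,1],
    [0,0,0,0,0,0.5,1],
    [0,0,0,0,0,0.5,1],
    [0,0,0,0,0,0,1],
    [0,0,0,0,0,0,1],
  ],
)

```text
t: 13.82
tcp_pos: [0.5746, -0.1855, 0.1354]
ee_rot: [-180.0, -0.0, -2.1]
force: [0.0, -0.6, -0.2]
finger_gap: 0.285
finger_force: 59.0
```

>>> play_rows(
  plan=[
    [0,0,0,0,0,0.3,1],
    [0,0,0,0,0,0.3,1],
    [0,0,0,0,0,0,1],
    [0,0,0,0,0,0,1],
  ],
)

```text
t: 14.32
tcp_pos: [0.5745, -0.1855, 0.1294]
ee_rot: [-180.0, -0.0, -2.1]
force: [0.0, 0.6, 0.5]
finger_gap: 0.283
finger_force: 59.2
```

>>> play_rows(
  plan=[
    [0,0,0,0,0,0.2,1],
    [0,0,0,0,0,0,1],
    [0,0,0,0,0,0,1],
  ],
)

```text
t: 14.7
tcp_pos: [0.5745, -0.1855, 0.1274]
ee_rot: [-180.0, -0.0, -2.1]
force: [0.6, 1.2, 2.5]
finger_gap: 0.283
finger_force: 59.2
```

>>> play_rows(
  plan=[
    [0,0,0,0,0,0.2,1],
    [0,0,0,0,0,0,1],
    [0,0,0,0,0,0,1],
  ],
)

```text
t: 15.08
tcp_pos: [0.5745, -0.1855, 0.1253]
ee_rot: [-180.0, -0.0, -2.1]
force: [0.3, 0.7, 3.6]
finger_gap: 0.285
finger_force: 59.3
```

>>> play_rows(
  plan=[
    [0,0,0,0,0,0.25,1],
    [0,0,0,0,0,0.25,1],
    [0,0,0,0,0,0,1],
    [0,0,0,0,0,0,1],
  ],
)

```text
t: 15.58
tcp_pos: [0.5746, -0.1855, 0.1204]
ee_rot: [180.0, -0.0, -2.1]
force: [-0.7, 0.6, 5.7]
finger_gap: 0.282
finger_force: 59.4
```

```bash
python3 - <<'E'
from h import *
fs=[];zs=[]
for i in range(8):
    p,d=vision.grab_frame("scene"); s=sense(); fs.append(s["force"]); zs.append(s["tcp_pos"][2])
print(np.mean(fs,0),np.std(fs,0),np.mean(zs),s["t"],s["finger_gap"],s["ee_rot"])
cv2.imwrite("pics/s6.png",p); pw,D,C=wshot("w6")
v,u=np.mgrid[0:400,0:640]; X=np.stack([(u-KW[0,2])/KW[0,0]*D,(v-KW[1,2])/KW[1,1]*D,D],-1); W=X@C[:3,:3].T+C[:3,3]
k=(D>0)&(np.hypot(W[...,0]-.5745,W[...,1]+.1855)<.010)&(W[...,2]>.13); print("cap top",np.percentile(W[k][:,2],[50,80,90,95]))
t=s["tcp_pos"]; c=proj("scene",t-[0,0,.02]).round().astype(int); print(c)
a=cv2.resize(p[c[1]-35:c[1]+40,c[0]-20:c[0]+30],None,fx=8,fy=8,interpolation=2)
b=cv2.resize(pw[200:400,240:400],None,fx=2.4,fy=2.4,interpolation=2); o=np.zeros((600,800,3),np.uint8); o[:a.shape[0],:a.shape[1]]=a; o[:b.shape[0],410:410+b.shape[1]]=b
cv2.imwrite("pics/c6.png",o)
D3=np.load("w3.npy");C3=np.load("w3_C.npy"); X=np.stack([(u-KW[0,2])/KW[0,0]*D3,(v-KW[1,2])/KW[1,1]*D3,D3],-1); W=X@C3[:3,:3].T+C3[:3,3]
k=(D3>0)&(np.hypot(W[...,0]-.4883,W[...,1]-.1113)<.010)&(W[...,2]>.2); print("cap top rel tcp at lift",np.percentile(W[k][:,2],[50,80,90,95])-.1891)
E
```

```text
[-0.31905349  0.86965345  6.09420523] [0.47501759 0.37854864 0.46945106] 0.12041149652402766 15.975 0.28410581499493687 [ 1.79995678e+02 -2.81191546e-02 -2.07363795e+00]
cap top [0.14930927 0.14983099 0.15009911 0.15032791]
[378 219]
cap top rel tcp at lift [0.02889251 0.02945375 0.02979287 0.03072145]
```

View pics/c6.png

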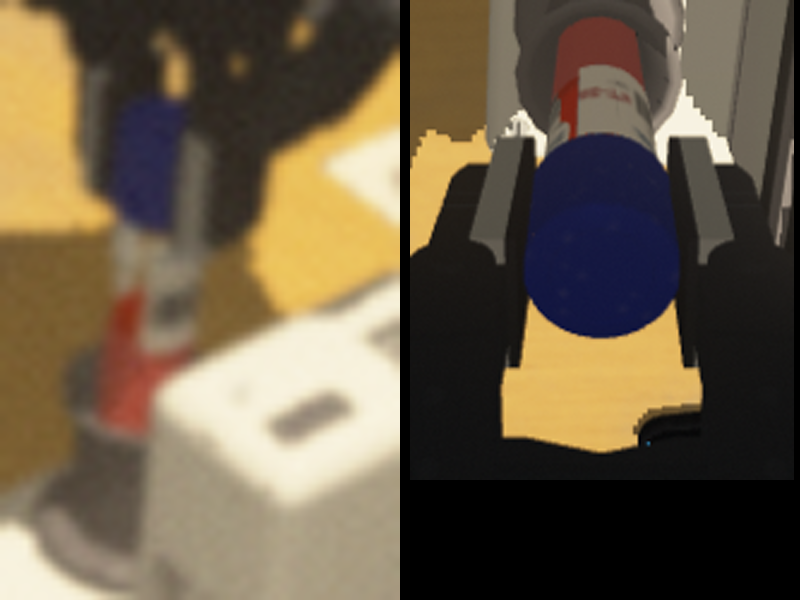

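The tube is in the well, still upright, with the cap gripped and the code turned toward the window. Geometry puts the press at about 9 mm and the force reading at about 7.8 mm, so I'll add a small correction.

>>> play_rows(
  plan=[
    [0,0,0,0,0,0.06,1],
    [0,0,0,0,0,0,1],
    [0,0,0,0,0,0,1],
    [0,0,0,0,0,0,1],
  ],
)

```text
t: 16.52
tcp_pos: [0.5746, -0.1856, 0.1199]
ee_rot: [180.0, -0.0, -2.1]
force: [0.1, 1.1, 6.0]
finger_gap: 0.285
finger_force: 59.4
```

```bash
python3 - <<'E'
from h import *
fs=[];zs=[]
for i in range(10):
    vision.grab_frame("scene"); s=sense(); fs.append(s["force"]); zs.append(s["tcp_pos"][2])
print(np.mean(fs,0),np.mean(zs),s["t"],s["finger_gap"],s["ee_rot"])
if .1185<np.mean(zs)<.1207 and 5.8<np.mean(fs,0)[2]<7.5: print(ctrl.close_job())
E
```

```text
[-0.30684991  0.82902222  6.17940293] 0.11984499907745641 17.025 0.2852078867864378 [ 1.79995515e+02 -2.63402409e-02 -2.07118472e+00]
the job is handed in; nothing more can be done
None
```

The sample is in the reader's well with its bar code facing the window, pressed down an estimated 8–9.5 mm by the held cap; the job was handed in at 17 s, and no result came back.

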